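# Free the swing bolt of a drill jig

### The arm

A 6-joint arm with a two-finger parallel gripper is mounted at the origin on the work surface. World frame = base frame: x ahead of the robot, y to its left, z up, the work surface at z = 0. Lengths are in m, angles in rad, forces in N, time in s.
With the tool pointing down it reaches from about 0.375 to 0.925 m from the base axis. Payload 5.7 kg.
Tool frame: the origin (TCP) lies at the very end of the fingers, on their centre line; the grasp point (between the pads) lies 19 mm behind it (env.tcp_to_grasp is the distance from the TCP to the grasp point, in m); z points along the fingers, y is the line along which they close (so a half turn about z gives the same grasp; the last joint's range is limited). The gripper opens to 88 mm and grips with 3 to 60 N. Pads are 20 mm wide; open, the fingers measure 115 mm over their backs; the gripper's body (75 mm by 178 mm) begins 61 mm behind the grasp point.
Start: joints at [-1.244, 0.359, 1.51, -0, 1.272, -0.115], TCP at [0.257, -0.542, 0.223] pointing down, gripper open.
Joint ranges: [-2.97, 2.97], [-1.01, 2.36], [0.21, 2.38], [-0.96, 4.11], [0.2, 2.71], [-2.98, 2.98]. Speed limits (rad/s): [2.39, 2.39, 3.14, 3.14, 3.14, 3.14].

### API

Orientations are given as a unit quaternion [x, y, z, w].
In Python, from cell import env gives the robot as it stands. The module is installed in compiled form; this text tells all that it offers.
- The arm moves only by the shell command python3 -m creep 'ROWS'. ROWS is rows parted by semicolons, their numbers by spaces, 1 to 8 of them, each of 7 numbers: the finger opening in m, then dx, dy, dz in m, then a rotation vector rx, ry, rz in rad; each row is the pose to reach, as a shift and turn from the pose commanded when the command began, along the tool's axes at that moment; what a row does not reach only later rows make up. A row lasts 1/12 s, in which the tool goes at most 0.0417 m and 0.125 rad, less where a joint would pass 70% of its speed; a pose out of reach is approached as far as the arm can. The fingers move at their own pace and stop on an object; the grip force is fixed at half the most. Time passes only in rows, so rows that do not move let the fingers close. It prints the time, the measured TCP pose, the force, the opening and the grip force at its end.
- env.read_state(): the state, without advancing time (a new reading comes with each control period).
- env.read_camera(name): name is "scene" or "top" or "wrist"; returns the picture (420x560x3 uint8, red, green, blue); there is no depth.
- env.camera_info(name): a dict with "fovy" (degrees; the focal length in pixels is half the picture's height over the tangent of half this angle, whatever the lens; pixels are square), "cx", "cy" (the principal point, pixels), "R" (3x3) and "t" (3): a world point X has camera coordinates R X + t. Camera axes: x right, y down, z forward; pixel columns grow to the right and rows downward; lengths in m; the calibration is good to about 2 mm. A picture is of the moment at which its call begins: read the wrist's pose just before it. camera_info takes no time and is no camera call; for the wrist camera it gives the pose at the moment of the call.
- env.job_done(): hands the job in; it is judged then, once.
The state is a dict: "t": time; "q": joint angles; "joint_velocities": joint speeds; "joint_torque": joint torques, N m; "tcp_pos": TCP position; "orientation": TCP orientation; "wrist_force": force on the tool from outside, world axes, zero at the start; "ft_torque": the same for the moment, N m; "finger_gap": finger opening in m; "grasp_force": force on a finger pad.
Only numpy, scipy, OpenCV 4.12 (cv2) and the standard library are available. Lean on these libraries where they do the work, as an engineer would, in place of code of your own. Each camera call takes 0.05 s, during which the arm holds its last target. There are 200 camera calls.

### The job

Release the clamp of the green drill jig: with the bolt upright, turn the orange wing nut anticlockwise only until its washer clears the two lips at the slot's mouth, never running the nut up onto the red band. Then swing the bolt out of the slotted leaf and lower it gently onto its round-headed rest in front, without dropping it, and let go. Feel your way: 35 N between the bolt or washer and the lips or rest breaks them; do not press harder than 25 N on the leaf, and do not knock the oil can, screwdriver, loose bracket or vee block.

Things in the scene. Friction and masses are not known exactly. Their poses are not given: they have to be found in the camera images.
- jig: Green drill jig, bolted to the table. Origin: on the table, straight below the axis of the upright bolt. x is level, the way the bolt swings out; y level, parallel to the bolt's pivot; z up. Base plate 260 x 110 x 15 mm, from x = -190 to +70 mm. On it at x = 40 mm, y = 0 stands the rest, a screw with a round black head (10 mm across), set to a different, unmeasured height each time.
- leaf: Flat steel leaf on top of the jig, 60 mm wide, 14 mm thick, from x = -177 to +10.5 mm, top 90 mm above the table; same origin and axes as the jig. Its +x end is the lug: two prongs, an open 12 mm slot between them, with the bolt in it. Two brass bushes stand 4 mm above it at x = -70 and -120 mm. Leave it closed.
- seat (a point): Point on the bolt's axis at the leaf's top face (90 mm above the table), where the flat washer (12 x 22 x 4 mm, long side across the slot, under the nut) sits; axes as the jig's. At the slot's mouth, 7 to 10 mm out along x, each prong has a lip 3.5 mm high, its top falling away outwards, that holds the washer in. The bolt swings free once the washer is about 2.8 to 3.6 mm off the leaf.
- eyebolt (a joint): Swing of the eyebolt about its pivot, rad: 0 upright in the slot (start), positive outwards to the jig's +x; the rest stops it somewhere between 0.69 and 0.99. The hinge is light (0.02 N m): left alone the bolt stays up to 0.15 rad; past 0.25 it falls by itself onto the rest, too hard. While the washer is too low it jams on the lips somewhere in the first 0.2 rad.
- pivot (a point): Centre of the bolt's pivot in the jig's base, 25 mm above the table, below the upright bolt; axes as the jig's.
- bolt_tip (a point): Top end of the eyebolt, on its axis: steel rod 8 mm thick, 113 mm from the pivot (138 mm above the table when upright); z points along the bolt, away from the pivot.
- red_band (a point): Lower edge, on the bolt's axis, of a red band (6 mm high) round the bolt, 22 mm below the tip; the nut's top may not come up onto it. Thread: right-hand and coarse, one turn anticlockwise from above lifts nut and washer 10 mm; it turns stiffly (0.07 N m) and stays where it is left. Measured heights are too coarse to tell when the washer is clear: try the swing gently.
- nut_top (a point): Top of the bar of the orange wing nut, on the bolt's axis; x along the wings, z along the bolt. Bar 52 x 10 mm, 13 mm high; at each end a round lobe 10 mm thick (64 mm over both) rises 7 mm above this point. Below the bar: hub 18 mm across, 5 mm high, then the washer, which does not turn. Washer down: 26 mm below the tip; at the start up to 2.4 mm higher.
- oil_can: Yellow can, 48 mm across and 100 mm high, standing; origin at the centre of its underside. Leave alone.
- screwdriver: Screwdriver lying on the table. Leave alone.
- bracket_a: Small bent steel bracket 60 x 24 x 26 mm lying on the table. Leave alone.
- vee_block: Dark steel block 70 x 50 x 45 mm. Leave alone.

How it is judged:
By the outcome, as a careful person would: the job done as asked, in the order asked, and still so for the second after the job is handed in, with the robot touching nothing.
It also fails if it takes over 61 s, if anything falls off the work surface, if the arm or the gripper's body presses on something with over 40 N, if the wrist force passes 120 N, or if a joint passes its speed limit or range.

## Working session

There is one attempt and no reset: what is moved stays moved. The work goes in short steps, Python scripts to look and compute and a shell command to move; the robot and the scene stay as the last step left them, time stands still between calls to the robot, and variables do not carry over. Pictures are saved under pics/ and viewed, at most 10 in all, crops included, and the job is handed in when it is done.

```bash
mkdir -p pics; python3 - <<'E'
from cell import env
import cv2,numpy as np
for n in ["scene","top"]:
    im=env.read_camera(n); cv2.imwrite(f"pics/{n}0.png",im[:,:,::-1])
    c=env.camera_info(n); print(n,c)
s=env.read_state(); print(s)
E
```

```text
scene {'fovy': 42.47245075718879, 'cx': 280.6692913669971, 'cy': 212.903066832221, 'R': array([[ 2.76715718e-01,  9.60951621e-01,  6.26514161e-04],
       [ 7.67747011e-01, -2.20688307e-01, -6.01549000e-01],
       [-5.77921222e-01,  1.66939068e-01, -7.98835658e-01]]), 't': array([-0.31922642, -0.30361991,  1.43453476])}
top {'fovy': 48.861254280774446, 'cx': 282.3157782730359, 'cy': 210.43018591014513, 'R': array([[ 0.01705138, -0.9995216 ,  0.02580362],
       [-0.99377409, -0.01978387, -0.1096433 ],
       [ 0.11010134, -0.0237734 , -0.99363601]]), 't': array([0.1555938 , 0.55421762, 0.9887488 ])}
{'t': 0.1, 'q': array([-1.24412153e+00,  3.59394970e-01,  1.51132420e+00, -2.93894205e-05,
        1.27247243e+00, -1.15085797e-01]), 'joint_velocities': array([-3.77565169e-04, -1.99128717e-03, -3.14624606e-04, -1.81947215e-03,
        5.94040107e-05,  1.32553811e-03]), 'joint_torque': array([ 1.34934573e-03, -5.16354668e+01, -2.71408457e+01,  6.78376900e-02,
        2.76904658e-02, -3.08580331e-05]), 'tcp_pos': array([ 0.25631159, -0.54181872,  0.22191627]), 'orientation': array([ 9.75703704e-01,  2.19092774e-01, -9.83860054e-05, -7.93521843e-04]), 'wrist_force': array([-0.00603486,  0.29911601,  0.19312682]), 'ft_torque': array([0.01360013, 0.01840623, 0.01119097]), 'grasp_force': 0.0, 'finger_gap': 0.0876307069949195}
```

View pics/scene0.png

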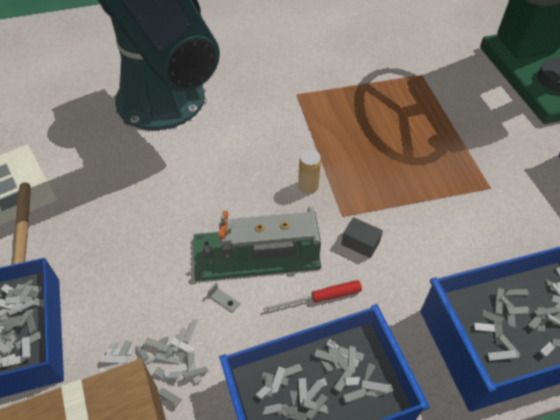

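View pics/top0.png

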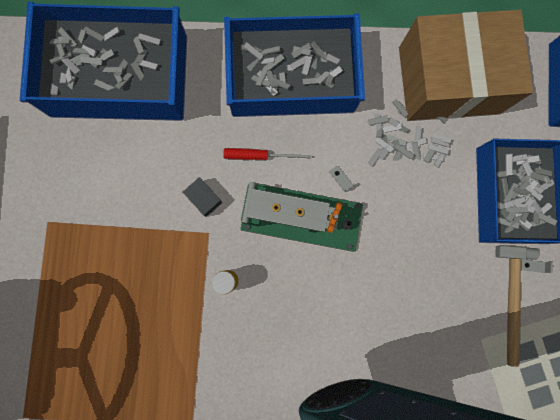

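The scene view shows the jig at (255,245) with its nut at (225,222). In the top view the nut is at (335,218) and the bushes at (277,208) and (300,212). I'll enlarge both.

```bash
python3 - <<'E'
import cv2,numpy as np
a=cv2.imread("pics/top0.png")[175:255,235:375]; b=cv2.imread("pics/scene0.png")[190:290,185:325]
f=lambda i,s:cv2.resize(i,None,fx=s,fy=s,interpolation=cv2.INTER_CUBIC)
# top crop 4x -> 560x320 ; scene crop 
out=np.zeros((600,800,3),np.uint8)
A=f(a,3.5);B=f(b,3.2); out[:280,:490]=A; out[280:600,:448]=B
C=f(cv2.imread("pics/scene0.png")[200:255,195:245],6.4)  # 
out[280-32:280-32+352,470:790]=C
cv2.imwrite("pics/c0.png",out)
E
```

```text
(no output)
```

View pics/c0.png

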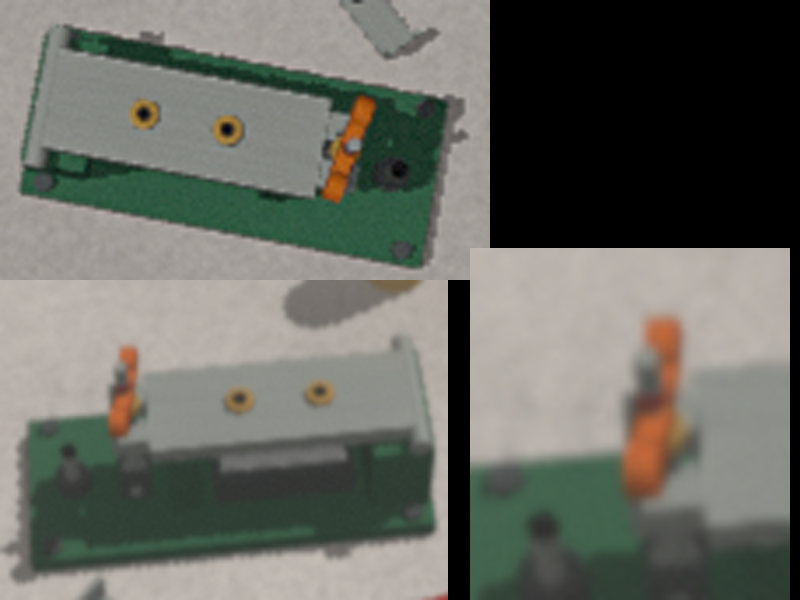

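The crop shows the tip at top px (335.6,216.7) and the bushes at (276.4,207.6) and (300.1,211.9). The wing ends are at (339.3,204.4) and (329.9,231). The rest head is at about (348.7,223.6). Next I compute world positions.

```bash
cat > h.py <<'E'
from cell import env
import numpy as np
def ray(n,u,v,z):
    c=env.camera_info(n); f=210/np.tan(np.radians(c["fovy"])/2)
    R,t=c["R"],c["t"]; d=R.T@np.array([(u-c["cx"])/f,(v-c["cy"])/f,1]); o=-R.T@t
    return o+d*(z-o[2])/d[2]
def proj(n,X):
    c=env.camera_info(n); f=210/np.tan(np.radians(c["fovy"])/2)
    p=c["R"]@X+c["t"]; return np.array([c["cx"]+f*p[0]/p[2],c["cy"]+f*p[1]/p[2]])
E
python3 - <<'E'
from h import *
P=lambda *a:print(a,ray(*a).round(4))
P("top",276.4,207.6,.094);P("top",300.1,211.9,.094);P("top",335.6,216.7,.138)
P("scene",284.7,225,.094);P("scene",259.7,227.5,.094);P("scene",222.6,215.5,.138)
P("top",339.3,204.4,.119);P("top",329.9,231,.119)
P("top",348.7,223.6,.05)
P("top",240.7,230.1,.015);P("top",356.4,251.6,.015);P("top",362.7,203,.015)
s=env.read_state();c=env.camera_info("wrist");print(c)
E
```

```text
('top', 276.4, 207.6, 0.094) [0.5496 0.1797 0.094 ]
('top', 300.1, 211.9, 0.094) [0.5417 0.1307 0.094 ]
('top', 335.6, 216.7, 0.138) [0.5288 0.0635 0.138 ]
('scene', 284.7, 225, 0.094) [0.5525 0.1814 0.094 ]
('scene', 259.7, 227.5, 0.094) [0.5447 0.1322 0.094 ]
('scene', 222.6, 215.5, 0.138) [0.5287 0.0647 0.138 ]
('top', 339.3, 204.4, 0.119) [0.5557 0.0535 0.119 ]
('top', 329.9, 231, 0.119) [0.5018 0.0721 0.119 ]
('top', 348.7, 223.6, 0.05) [0.5232 0.0228 0.05  ]
('top', 240.7, 230.1, 0.015) [0.5071 0.2569 0.015 ]
('top', 356.4, 251.6, 0.015) [ 4.642e-01 -4.000e-04  1.500e-02]
('top', 362.7, 203, 0.015) [ 0.5731 -0.0146  0.015 ]
{'fovy': 60.273583366305424, 'cx': 278.46812323375934, 'cy': 210.28686761332105, 'R': array([[ 4.27298477e-01, -9.04110417e-01, -6.03806025e-04],
       [-8.62855046e-01, -4.07999721e-01,  2.98357834e-01],
       [-2.69994778e-01, -1.26966851e-01, -9.54453895e-01]]), 't': array([-0.60077817, -0.0361959 ,  0.39142947])}
```

```bash
python3 -m creep '0.088 0.253 -0.2155 0 0 0 0; 0.088 0.253 -0.2155 0 0 0 0; 0.088 0.253 -0.2155 0 0 0 0; 0.088 0.253 -0.2155 0 0 0 0; 0.088 0.253 -0.2155 0 0 0 0; 0.088 0.253 -0.2155 0 0 0 0; 0.088 0.253 -0.2155 0 0 0 0; 0.088 0.253 -0.2155 0 0 0 0'
python3 -m creep '0.088 0.253 -0.2155 0 0 0 0.1; 0.088 0.253 -0.2155 0 0 0 0.2; 0.088 0.253 -0.2155 0 0 0 0.3; 0.088 0.253 -0.2155 0 0 0 0.4; 0.088 0.253 -0.2155 0 0 0 0.5; 0.088 0.253 -0.2155 0 0 0 0.6; 0.088 0.253 -0.2155 0 0 0 0.7; 0.088 0.253 -0.2155 0 0 0 0.773'
python3 - <<'E'
from cell import env
print(env.read_state())
E
```

```text
t: 0.77
tcp_pos: [0.3932, -0.2372, 0.2225]
orientation: [0.976, 0.219, -0.0, -0.0]
wrist_force: [1.8, -0.5, 0.1]
finger_gap: 0.088
grasp_force: 0.0
t: 1.43
tcp_pos: [0.5238, 0.0521, 0.2225]
orientation: [0.986, -0.167, -0.0, 0.0]
wrist_force: [0.4, -0.6, -0.6]
finger_gap: 0.0879
grasp_force: 0.0
{'t': 1.4333, 'q': array([-3.20642612e-02,  2.53541443e-01,  1.66771417e+00, -1.19131953e-04,
        1.22082892e+00,  1.87519545e+00]), 'joint_velocities': array([ 0.91340201,  0.34486998, -0.48588014, -0.00196862,  0.12908986,
        1.76238995]), 'joint_torque': array([-3.74653369e+00, -4.71845412e+01, -2.36166072e+01,  2.42915098e-01,
        3.69914412e-02, -1.99513033e+00]), 'tcp_pos': array([0.52375833, 0.05209305, 0.22247181]), 'orientation': array([ 9.85885783e-01, -1.67419113e-01, -2.36067987e-04,  8.88179620e-05]), 'wrist_force': array([ 0.35886807, -0.56805549, -0.60692844]), 'ft_torque': array([ 0.02927005,  0.04008481, -0.0128567 ]), 'grasp_force': 0.0, 'finger_gap': 0.08788917882375247}
```

```bash
python3 -m creep '0.088 0 0 0 0 0 0; 0.088 0 0 0 0 0 0; 0.088 0 0 0 0 0 0'
python3 - <<'E'
from h import *
import cv2
c=env.camera_info("wrist"); np.save("w1R.npy",np.c_[c["R"],c["t"]])
im=env.read_camera("wrist"); cv2.imwrite("pics/w1.png",cv2.resize(im[:,:,::-1],None,fx=1.4,fy=1.4,interpolation=cv2.INTER_CUBIC))
print(env.read_state()["tcp_pos"],proj("wrist",np.array([.5295,.0638,.138])),proj("wrist",np.array([.5295,.0638,.112])))
E
```

```text
t: 1.68
tcp_pos: [0.523, 0.05, 0.2222]
orientation: [0.987, -0.164, -0.001, 0.0]
wrist_force: [0.4, -0.6, 0.1]
finger_gap: 0.0877
grasp_force: 0.0
[0.52282694 0.04933342 0.22224908] [254.36647607 216.31867136] [256.40279843 205.90600312]
```

View pics/w1.png

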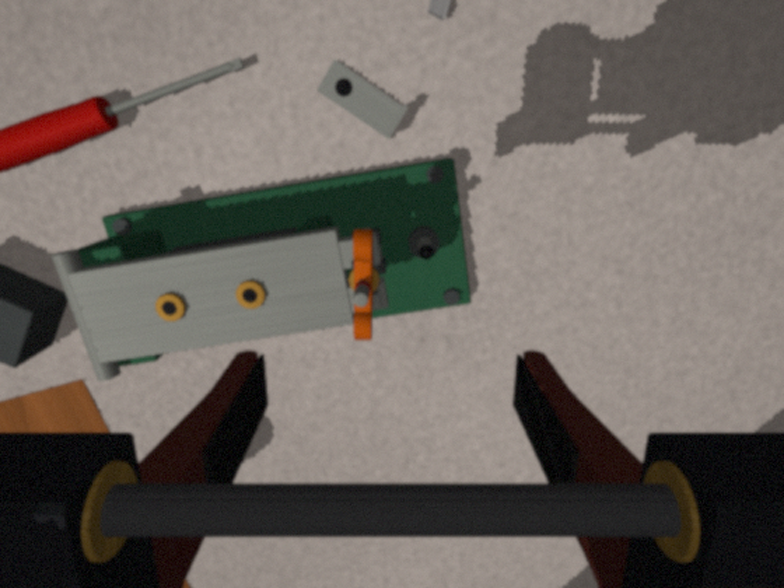

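```bash
python3 - <<'E'
from h import *
P=lambda *a:ray("wrist",a[0]/1.4,a[1]/1.4,a[2]).round(4)
print("tip",P(361,297,.138),P(361,302,.138))
print("wings",P(363,231,.119),P(363,337,.115))
a,b=P(170,307,.094),P(250,295,.094);d=a-b;ex=-d/np.linalg.norm(d);print("bush",a,b,np.linalg.norm(d),np.degrees(np.arctan2(ex[1],ex[0])),b+.07*ex)
print("rest",P(425,243,.05))
s=env.read_state();from scipy.spatial.transform import Rotation as R
M=R.from_quat(s["orientation"]).as_matrix();print(M.round(3))
O=np.array([.5297,.0632,0]);print((M.T@(O-s["tcp_pos"])).round(4))
E
```

```text
tip [0.5316 0.0604 0.138 ] [0.5291 0.0613 0.138 ]
wings [0.5603 0.0499 0.119 ] [0.5022 0.0711 0.115 ]
bush [0.5508 0.1787 0.094 ] [0.5421 0.1299 0.094 ] 0.04956944623455057 -100.10841638112983 [0.52981421 0.06098658 0.094     ]
rest [0.5285 0.0207 0.05  ]
[[ 0.946 -0.325 -0.001]
 [-0.325 -0.946 -0.   ]
 [-0.001  0.001 -1.   ]]
[ 0.0023 -0.0155  0.2222]
```

The wrist view shows the wings vertical at column 363 (rows 231–337), so they already line up with tool x to within about 1°. The tip is at (361,300) and the rest at (425,243). I'll descend around the bar.

```bash
python3 -m creep '0.04 0.0027 -0.0144 0.03 0 0 0.018; 0.04 0.0027 -0.0144 0.06 0 0 0.018; 0.04 0.0027 -0.0144 0.085 0 0 0.018; 0.04 0.0027 -0.0144 0.105 0 0 0.018; 0.04 0.0027 -0.0144 0.121 0 0 0.018; 0.03 0.0027 -0.0144 0.121 0 0 0.018; 0.02 0.0027 -0.0144 0.121 0 0 0.018; 0.018 0.0027 -0.0144 0.121 0 0 0.018'
python3 - <<'E'
from h import *
import cv2
im=env.read_camera("wrist"); cv2.imwrite("pics/w2.png",cv2.resize(im[60:340,120:440,::-1],None,fx=2.5,fy=2.1,interpolation=cv2.INTER_CUBIC))
E
```

```text
t: 2.4
tcp_pos: [0.5314, 0.0619, 0.1026]
orientation: [0.985, -0.174, 0.001, -0.0]
wrist_force: [-0.8, -0.5, 1.1]
finger_gap: 0.0382
grasp_force: 0.0
```

View pics/w2.png

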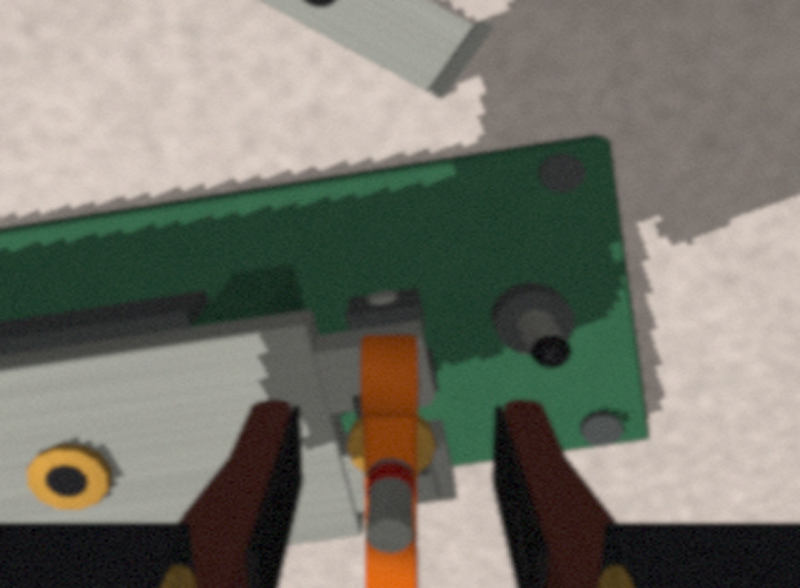

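The nut (column 390) sits nearly centred between the finger tips (290 and 500, centre 395). I'll shift 0.8 mm and close.

```bash
python3 -m creep '0.013 0 -0.0008 0.001 0 0 0; 0.013 0 -0.0008 0.001 0 0 0; 0.013 0 -0.0008 0.001 0 0 0; 0.013 0 -0.0008 0.001 0 0 0; 0.013 0 -0.0008 0.001 0 0 0;0.013 0 -0.0008 0.001 0 0 0'
python3 -m creep '0.011 0 0 0 0 0 0; 0.011 0 0 0 0 0 0'
python3 -m creep '0.008 0 0 0 0 0 0; 0.008 0 0 0 0 0 0'
```

```text
t: 2.95
tcp_pos: [0.5317, 0.0636, 0.1013]
orientation: [0.985, -0.174, 0.001, -0.0]
wrist_force: [-1.4, -0.4, 6.2]
finger_gap: 0.013
grasp_force: 2.8
t: 3.12
tcp_pos: [0.5317, 0.0637, 0.1013]
orientation: [0.985, -0.174, 0.001, -0.0]
wrist_force: [-1.2, 0.0, 6.0]
finger_gap: 0.011
grasp_force: 3.1
t: 3.28
tcp_pos: [0.5315, 0.0633, 0.1012]
orientation: [0.985, -0.173, 0.0, 0.0]
wrist_force: [-0.5, -1.9, 6.5]
finger_gap: 0.0095
grasp_force: 31.3
```

```bash
cat > ok.py <<'E'
import sys
from h import *
b=np.array([float(x) for x in sys.argv[2:5]]); 
f=env.read_state()["wrist_force"]-b; print("df",f.round(1)); sys.exit(np.linalg.norm(f)>float(sys.argv[1]))
E
cat > sw.py <<'E'
import sys
from h import *
from scipy.spatial.transform import Rotation as R
yaw=np.radians(-99.7); ey=np.array([-np.sin(yaw),np.cos(yaw),0])
s=env.read_state(); M=R.from_quat(s["orientation"]).as_matrix(); p=s["tcp_pos"]
ex=np.array([np.cos(yaw),np.sin(yaw),0])
P=np.array([float(sys.argv[1]),float(sys.argv[2]),.025]); r=p-P
print("now: x,z in jig",r@ex,r@ey,r[2],"tilt",np.arctan2(-M[:,2]@ex,-M[2,2]),"q",s["q"].round(3),"F",s["wrist_force"].round(1))
for a in sys.argv[3:]:
    Q=R.from_rotvec(float(a)*ey); print(a,(M.T@(Q.apply(r)-r)).round(4),(M.T@(float(a)*ey)).round(4))
E
python3 -m creep '0.008 0 0 -0.0008 0 0 0; 0.008 0 0 -0.0009 0 0 -0.1; 0.008 0 0 -0.0011 0 0 -0.2; 0.008 0 0 -0.0013 0 0 -0.3; 0.008 0 0 -0.0014 0 0 -0.4;  0.008 0 0 -0.0014 0 0 -0.4;  0.008 0 0 -0.0014 0 0 -0.4'
python3 sw.py .5317 .0634 .03 .06 .1 .15 .2
```

```text
t: 3.87
tcp_pos: [0.5315, 0.0637, 0.1021]
orientation: [1.0, 0.024, 0.0, -0.0]
wrist_force: [1.7, -0.5, 0.5]
finger_gap: 0.0097
grasp_force: 31.2
now: x,z in jig -0.00028675059527037786 -0.0002134205228078622 0.07710993086424225 tilt 0.00027195133570651986 q [-0.01   0.41   1.782  0.     0.949  1.513] F [ 1.7 -0.5  0.5]
.03 [-0.0005  0.0023  0.    ] [0.0293 0.0065 0.    ]
.06 [-0.001   0.0045  0.0001] [0.0586 0.0129 0.    ]
.1 [-0.0017  0.0075  0.0004] [0.0976 0.0216 0.0001]
.15 [-0.0025  0.0113  0.0008] [1.465e-01 3.230e-02 1.000e-04]
.2 [-0.0033  0.015   0.0015] [1.953e-01 4.310e-02 1.000e-04]
```

```bash
K="python3 ok.py 9 1.7 -0.5 0.5"
python3 -m creep '0.008 -0.0002 0.0011 0 0.0146 0.0032 0;0.008 -0.0005 0.0023 0 0.0293 0.0065 0' |grep xx; $K && python3 -m creep '0.008 -0.0002 0.0011 0 0.0146 0.0032 0;0.008 -0.0005 0.0023 0 0.0293 0.0065 0'|grep time; $K && python3 -m creep '0.008 -0.0002 0.0011 0 0.0146 0.0032 0;0.008 -0.0005 0.0023 0.0001 0.0293 0.0065 0'|grep time; $K; python3 sw.py .5317 .0634 .03
```

```text
df [0.5 5.6 0.5]
df [0.5 5.6 0.5]
df [0.5 5.6 0.5]
now: x,z in jig 0.0015128591130306342 -0.0001967891015374012 0.07714528020786202 tilt 0.0322698184447191 q [-0.036  0.405  1.791  0.039  0.941  1.462] F [2.2 5.1 1. ]
.03 [-0.0005  0.0023  0.    ] [0.0293 0.0065 0.    ]False
False
False
```

```bash
sed -i 's/sys.exit(\(.*\))$/sys.exit(int(\1))/' ok.py
K="python3 ok.py 11 1.7 -0.5 0.5"
python3 -m creep '0.008 -0.0002 0.0011 0 0.0146 0.0032 0' |grep xx; $K && python3 -m creep '0.008 -0.0002 0.0011 0 0.0146 0.0032 0'|grep time; $K && python3 -m creep '0.008 -0.0002 0.0011 0 0.0146 0.0032 0'|grep time; $K; python3 sw.py .5317 .0634 -.05 -.06 -.07
```

```text
df [1.8 7.9 0.7]
df [-2.  -0.7  5.2]
df [-0.7  5.5  3.7]
now: x,z in jig 0.005483600978603794 -0.0001222777017820487 0.07737030222843749 tilt 0.07722302829240374 q [-0.076  0.4    1.802  0.096  0.933  1.389] F [1.  5.  4.2]
-.05 [ 0.0008 -0.0038  0.0001] [-0.0488 -0.0108 -0.    ]
-.06 [ 0.001  -0.0045  0.0002] [-0.0586 -0.013  -0.    ]
-.07 [ 0.0012 -0.0053  0.0002] [-0.0683 -0.0152 -0.    ]
```

```bash
K="python3 ok.py 14 1.7 -0.5 0.5"
python3 -m creep '0.008 -0.0002 0.0011 0 0.0146 0.0032 0' |grep xx; $K && python3 -m creep '0.008 -0.0002 0.0011 0 0.0146 0.0032 0'|grep time; $K && python3 -m creep '0.008 -0.0002 0.0011 0.0001 0.0146 0.0032 0'|grep time; $K && python3 -m creep '0.008 -0.0002 0.0011 0.0001 0.0146 0.0032 0'|grep time; $K; python3 sw.py .5317 .0634 -.05 -.06 -.07
```

```text
df [-0.3  7.1  5.7]
df [-0.8  6.4  4. ]
df [-1.6  5.8  4.9]
df [-1.5  5.8  8.2]
now: x,z in jig 0.009089604934822422 -0.00010690825441138486 0.0769859489300993 tilt 0.13839117951195848 q [-0.128  0.399  1.816  0.173  0.928  1.29 ] F [0.2 5.3 8.7]
-.05 [ 0.0008 -0.0038  0.0002] [-0.0488 -0.0108 -0.    ]
-.06 [ 0.001  -0.0045  0.0002] [-0.0586 -0.013  -0.    ]
-.07 [ 0.0012 -0.0053  0.0003] [-0.0683 -0.0152 -0.    ]
```

Up-force is building, so the washer is probably riding on the lips. I'll swing back upright and turn a little more.

```bash
python3 -m creep '0.008 0.0007 -0.0032 0.0001 -0.043 -0.0095 0;0.008 0.0013 -0.0062 0.0001 -0.083 -0.0185 0;0.008 0.0018 -0.0082 0.0002 -0.11 -0.0243 0;0.008 0.0021 -0.0096 0.0003 -0.135 -0.0298 0;0.008 0.0021 -0.0096 0.0003 -0.135 -0.0298 0'; python3 sw.py .5317 .0634 
python3 - <<'E'
from h import *
import cv2
im=env.read_camera("wrist"); cv2.imwrite("pics/w3.png",cv2.resize(im[120:320,200:360,::-1],None,fx=4,fy=3,interpolation=cv2.INTER_CUBIC))
E
```

```text
t: 5.03
tcp_pos: [0.5315, 0.0637, 0.1021]
orientation: [1.0, 0.026, -0.0, 0.002]
wrist_force: [2.2, 0.5, 1.3]
finger_gap: 0.0096
grasp_force: 31.5
now: x,z in jig -0.0002866131416749964 -0.0002145920370339911 0.07714041763064786 tilt -0.003836640242487388 q [-0.007  0.41   1.781 -0.005  0.951  1.515] F [2.2 0.5 1.3]
```

View pics/w3.png

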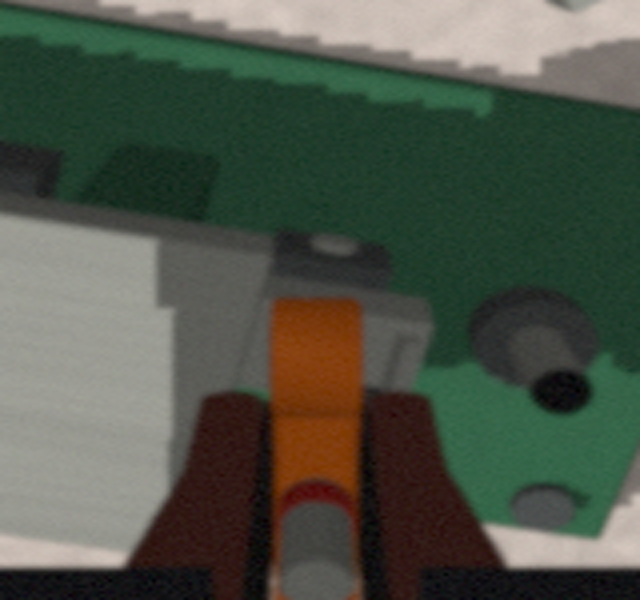

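The wrist crop shows the bar firmly between the pads and the red band (315,492) still visible above it. I'll turn 0.2 rad more and retry.

```bash
python3 -m creep '0.008 0 0 -0.0001 0 0 -0.1; 0.008 0 0 -0.0003 0 0 -0.2; 0.008 0 0 -0.0003 0 0 -0.2; 0.008 0 0 -0.0003 0 0 -0.2'; python3 sw.py .5317 .0634 .015 .03 .045 .06 .08 .1 .12 .14 .16
```

```text
t: 5.42
tcp_pos: [0.5314, 0.0631, 0.1025]
orientation: [0.992, 0.123, -0.0, 0.001]
wrist_force: [1.2, 2.9, -0.5]
finger_gap: 0.0098
grasp_force: 31.4
now: x,z in jig 0.0003358854551057252 -0.00026943202741065914 0.0774846930223658 tilt -0.0022804621591436232 q [-0.009  0.41   1.781 -0.003  0.952  1.316] F [ 1.2  2.9 -0.5]
.015 [-0.0005  0.0011  0.    ] [ 0.0137  0.0061 -0.    ]
.03 [-0.0009  0.0021  0.0001] [ 0.0274  0.0121 -0.    ]
.045 [-0.0014  0.0032  0.0001] [ 0.0412  0.0182 -0.    ]
.06 [-0.0019  0.0042  0.0002] [ 0.0549  0.0243 -0.    ]
.08 [-0.0025  0.0057  0.0003] [ 0.0732  0.0324 -0.    ]
.1 [-0.0031  0.0071  0.0004] [ 0.0915  0.0404 -0.    ]
.12 [-0.0037  0.0085  0.0006] [ 0.1098  0.0485 -0.    ]
.14 [-0.0044  0.0099  0.0008] [ 0.128   0.0566 -0.    ]
.16 [-0.005   0.0113  0.0011] [ 1.463e-01  6.470e-02 -1.000e-04]
```

```bash
K="python3 ok.py 12 1.2 1.5 -0.5"
python3 -m creep '0.008 -0.0005 0.0011 0 0.0137 0.0061 0;0.008 -0.0009 0.0021 0 0.0274 0.0121 0' |grep xx; $K && python3 -m creep '0.008 -0.0005 0.0011 0 0.0137 0.0061 0;0.008 -0.0009 0.0021 0 0.0274 0.0121 0'|grep xx; $K && python3 -m creep '0.008 -0.0005 0.0011 0 0.0137 0.0061 0;0.008 -0.0009 0.0021 0 0.0274 0.0121 0'|grep xx; $K && python3 -m creep '0.008 -0.0005 0.0011 0 0.0137 0.0061 0;0.008 -0.0009 0.0021 0 0.0274 0.0121 0'|grep xx;$K; python3 sw.py .5317 .0634 .02 .04 .06 .08
```

```text
df [-0.3  2.7  1.1]
df [0.9 3.6 0.1]
df [1.3 3.4 0.6]
df [ 0.1  3.4 -0.6]
now: x,z in jig 0.009051692296842261 -0.0003113866228337273 0.07729705510840679 tilt 0.11914083608607927 q [-0.113  0.398  1.812  0.149  0.931  1.12 ] F [ 1.3  4.9 -1.1]
.02 [-0.0006  0.0014  0.    ] [ 0.0183  0.0081 -0.    ]
.04 [-0.0013  0.0028  0.0001] [ 0.0366  0.0162 -0.    ]
.06 [-0.0019  0.0043  0.0001] [ 0.0548  0.0244 -0.    ]
.08 [-0.0025  0.0057  0.0002] [ 0.0731  0.0325 -0.0001]
```

Forces stay flat at about 3.5 N with no lift, so the washer is clear. I'll carry the bolt over.

```bash
python3 sw.py .5317 .0634 .03 .06 .09 .12 .15 .18 .21 .24
```

```text
now: x,z in jig 0.009051692296842261 -0.0003113866228337273 0.07729705510840679 tilt 0.11914083608607927 q [-0.113  0.398  1.812  0.149  0.931  1.12 ] F [ 1.3  4.9 -1.1]
.03 [-0.0009  0.0021  0.    ] [ 0.0274  0.0122 -0.    ]
.06 [-0.0019  0.0043  0.0001] [ 0.0548  0.0244 -0.    ]
.09 [-0.0028  0.0064  0.0003] [ 0.0822  0.0366 -0.0001]
.12 [-0.0038  0.0085  0.0005] [ 1.097e-01  4.870e-02 -1.000e-04]
.15 [-0.0047  0.0106  0.0008] [ 1.371e-01  6.090e-02 -1.000e-04]
.18 [-0.0057  0.0127  0.0012] [ 1.645e-01  7.310e-02 -1.000e-04]
.21 [-0.0066  0.0148  0.0017] [ 0.1919  0.0853 -0.0002]
.24 [-0.0075  0.0169  0.0022] [ 2.193e-01  9.750e-02 -2.000e-04]
```

```bash
python3 -m creep '0.008 -0.0009 0.0021 0 0.0274 0.0122 0;0.008 -0.0019 0.0043 0.0001 0.0548 0.0244 0;0.008 -0.0028 0.0064 0.0003 0.0822 0.0366 0;0.008 -0.0038 0.0085 0.0005 0.1097 0.0487 0'; python3 ok.py 15 1.2 1.5 -0.5 && python3 -m creep '0.008 -0.0009 0.0021 0 0.0274 0.0122 0;0.008 -0.0019 0.0043 0.0001 0.0548 0.0244 0;0.008 -0.0028 0.0064 0.0003 0.0822 0.0366 0;0.008 -0.0038 0.0085 0.0005 0.1097 0.0487 0'; python3 ok.py 15 1.2 1.5 -0.5 ; python3 sw.py .5317 .0634 .03 .06 .09 .12 .15 .18 .21 .24
```

```text
t: 6.42
tcp_pos: [0.5282, 0.0449, 0.1004]
orientation: [0.985, 0.124, 0.034, -0.114]
wrist_force: [3.2, 4.1, -4.2]
finger_gap: 0.0098
grasp_force: 31.1
df [ 2.   2.6 -3.7]
t: 6.75
tcp_pos: [0.5267, 0.0361, 0.0977]
orientation: [0.976, 0.122, 0.051, -0.171]
wrist_force: [4.2, 3.6, -6.2]
finger_gap: 0.0099
grasp_force: 31.0
df [ 3.   2.1 -5.7]
now: x,z in jig 0.027727730376724657 -0.0003314225897606962 0.07270396064430562 tilt 0.3589999057153176 q [-0.323  0.428  1.854  0.436  0.965  0.73 ] F [ 4.2  3.6 -6.2]
.03 [-0.0009  0.0021  0.    ] [ 0.0274  0.0122 -0.    ]
.06 [-0.0019  0.0043  0.0002] [ 0.0548  0.0244 -0.0001]
.09 [-0.0028  0.0064  0.0004] [ 0.0822  0.0365 -0.0001]
.12 [-0.0038  0.0085  0.0006] [ 1.097e-01  4.870e-02 -1.000e-04]
.15 [-0.0047  0.0106  0.0009] [ 1.371e-01  6.090e-02 -1.000e-04]
.18 [-0.0057  0.0127  0.0013] [ 0.1645  0.0731 -0.0002]
.21 [-0.0066  0.0148  0.0018] [ 0.1919  0.0853 -0.0002]
.24 [-0.0075  0.0169  0.0023] [ 2.193e-01  9.750e-02 -2.000e-04]
```

```bash
python3 -m creep '0.008 -0.0009 0.0021 0.0001 0.0274 0.0122 0;0.008 -0.0019 0.0043 0.0003 0.0548 0.0244 0;0.008 -0.0028 0.0064 0.0006 0.0822 0.0366 0;0.008 -0.0038 0.0085 0.0008 0.1097 0.0487 0'; python3 ok.py 15 3 3 -5 && python3 -m creep '0.008 -0.0009 0.0021 0.0001 0.0274 0.0122 0;0.008 -0.0019 0.0043 0.0002 0.0548 0.0244 0;0.008 -0.0028 0.0064 0.0004 0.0822 0.0366 0;0.008 -0.0038 0.0085 0.0006 0.1097 0.0487 0'; python3 ok.py 15 3 3 -5 ; python3 sw.py .5317 .0634 .015 .03 .045 .06 
python3 - <<'E'
from h import *
import cv2
out=np.zeros((400,800,3),np.uint8)
out[:,:400]=cv2.resize(env.read_camera("scene")[185:265,180:260,::-1],(400,400),interpolation=2)
out[:,400:]=cv2.resize(env.read_camera("wrist")[90:330,160:400,::-1],(400,400),interpolation=2)
cv2.imwrite("pics/d1.png",out)
E
```

```text
t: 7.08
tcp_pos: [0.5253, 0.0278, 0.0938]
orientation: [0.964, 0.121, 0.068, -0.227]
wrist_force: [3.5, 3.9, -5.1]
finger_gap: 0.0098
grasp_force: 31.1
df [ 0.5  0.9 -0.1]
t: 7.42
tcp_pos: [0.5239, 0.02, 0.0891]
orientation: [0.948, 0.119, 0.085, -0.283]
wrist_force: [3.3, 4.9, -5.4]
finger_gap: 0.0097
grasp_force: 31.1
df [ 0.3  1.9 -0.4]
now: x,z in jig 0.044065417838714295 -0.000331702501399335 0.06410123422779931 tilt 0.5993435793251568 q [-0.507  0.521  1.865  0.648  1.079  0.407] F [ 3.3  4.9 -5.4]
.015 [-0.0005  0.0011  0.    ] [ 0.0137  0.0061 -0.    ]
.03 [-0.0009  0.0021  0.    ] [ 0.0274  0.0122 -0.    ]
.045 [-0.0014  0.0032  0.0001] [ 0.0411  0.0183 -0.    ]
.06 [-0.0019  0.0043  0.0002] [ 0.0548  0.0243 -0.0001]
```

View pics/d1.png

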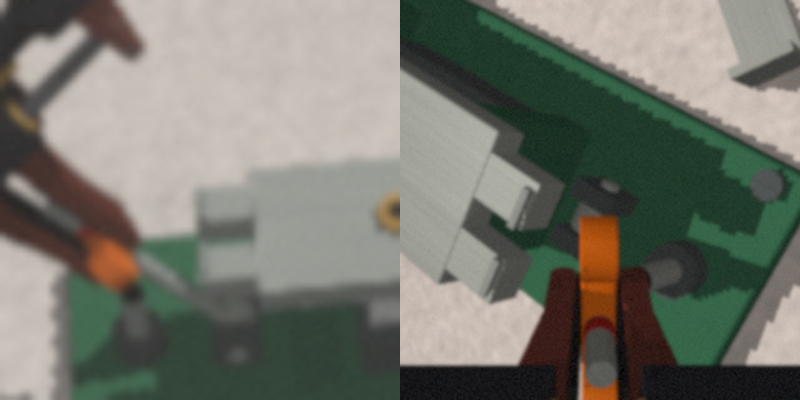

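The pictures show the bolt clear of the prongs and leaning over the rest, gripped well. Now I lower it in small steps until contact.

```bash
K="python3 ok.py 5 3.3 4.9 -5.4"
python3 -m creep '0.008 -0.0005 0.0011 0 0.0137 0.0061 0;0.008 -0.0009 0.0021 0.0001 0.0274 0.0122 0' |grep xx; $K && python3 -m creep '0.008 -0.0005 0.0011 0 0.0137 0.0061 0;0.008 -0.0009 0.0021 0.0001 0.0274 0.0122 0' |grep xx; $K && python3 -m creep '0.008 -0.0005 0.0011 0 0.0137 0.0061 0;0.008 -0.0009 0.0021 0.0001 0.0274 0.0122 0' |grep xx; $K && python3 -m creep '0.008 -0.0005 0.0011 0 0.0137 0.0061 0;0.008 -0.0009 0.0021 0.0001 0.0274 0.0122 0' |grep xx; $K && python3 -m creep '0.008 -0.0005 0.0011 0 0.0137 0.0061 0;0.008 -0.0009 0.0021 0.0001 0.0274 0.0122 0' |grep xx; $K; python3 sw.py .5317 .0634 .015 .03
```

```text
df [ 0.1 -1.1  2.3]
df [-0.6 -2.2  3. ]
df [-1.  -2.   3.6]
df [-1.  -3.   4.5]
df [-1.  -3.   4.5]
now: x,z in jig 0.051056228322092403 -0.00023182068310691065 0.058433560410168166 tilt 0.7177992857439096 q [-0.582  0.587  1.858  0.719  1.151  0.281] F [ 2.3  1.9 -0.9]
.015 [-0.0005  0.0011  0.    ] [ 0.0137  0.0061 -0.    ]
.03 [-0.0009  0.0021  0.    ] [ 0.0274  0.0122 -0.0001]
```

```bash
K="python3 ok.py 4 2.3 1.9 -0.9"
python3 -m creep '0.008 -0.0005 0.0011 0 0.0137 0.0061 0;0.008 -0.0009 0.0021 0 0.0274 0.0122 0' |grep xx; $K && python3 -m creep '0.008 -0.0005 0.0011 0 0.0137 0.0061 0;0.008 -0.0009 0.0021 0 0.0274 0.0122 0' |grep xx; $K && python3 -m creep '0.008 -0.0005 0.0011 0 0.0137 0.0061 0;0.008 -0.0009 0.0021 0 0.0274 0.0122 0' |grep xx; $K && python3 -m creep '0.008 -0.0005 0.0011 0 0.0137 0.0061 0;0.008 -0.0009 0.0021 0 0.0274 0.0122 0' |grep xx; $K ; python3 sw.py .5317 .0634 .015 .03
```

```text
df [-1.1  0.7  0.1]
df [-1.4  1.9  2.1]
df [0.6 5.2 7.6]
df [0.6 5.2 7.6]
now: x,z in jig 0.05503812010781269 -0.00022423059943191108 0.054663431615549866 tilt 0.810823727991346 q [-0.632  0.644  1.847  0.764  1.212  0.2  ] F [2.9 7.1 6.7]
.015 [-0.0005  0.0011 -0.    ] [ 0.0137  0.0061 -0.    ]
.03 [-0.0009  0.0021 -0.    ] [ 0.0274  0.0122 -0.0001]
```

Contact with the rest at about 0.79 rad: the force is up and back, about 9 N. I'll ease off to a light touch, open and retreat along the bolt.

```bash
python3 -m creep '0.008 0.0002 -0.0005 0 0 0 0;0.008 0.0002 -0.0005 0 0 0 0' 
python3 -m creep '0.012 0 0 0 0 0 0;0.014 0 0 0 0 0 0;0.02 0 0 0 0 0 0;0.03 0 0 0 0 0 0;0.03 0 0 0 0 0 0;0.03 0 0 0 0 0 0'; python3 sw.py .5317 .0634
```

```text
t: 8.85
tcp_pos: [0.5222, 0.0093, 0.0797]
orientation: [0.912, 0.115, 0.113, -0.377]
wrist_force: [2.5, 3.8, 3.1]
finger_gap: 0.0092
grasp_force: 31.5
t: 9.35
tcp_pos: [0.5223, 0.0083, 0.0789]
orientation: [0.913, 0.115, 0.113, -0.375]
wrist_force: [-0.0, 0.1, 0.6]
finger_gap: 0.0295
grasp_force: 0.0
now: x,z in jig 0.05593449391158901 6.525918052173548e-05 0.053922471309257126 tilt 0.8057664152665297 q [-0.631  0.642  1.847  0.761  1.208  0.201] F [-0.   0.1  0.6]
```

```bash
python3 -m creep '0.03 0 0 -0.008 0 0 0;0.03 0 0 -0.02 0 0 0;0.03 0 0 -0.035 0 0 0;0.03 0 0 -0.055 0 0 0;0.03 0 0 -0.08 0 0 0;0.03 0 0 -0.105 0 0 0;0.03 0 0 -0.13 0 0 0;0.03 0 0 -0.13 0 0 0'
python3 -m creep '0.03 0 0 0 0 0 0;0.03 0 0 0 0 0 0'
python3 - <<'E'
from h import *
import cv2
out=np.zeros((400,800,3),np.uint8)
out[:,:400]=cv2.resize(env.read_camera("scene")[185:265,180:260,::-1],(400,400),interpolation=2)
out[:,400:]=cv2.resize(env.read_camera("wrist")[40:380,110:450,::-1],(400,400),interpolation=2)
cv2.imwrite("pics/d2.png",out)
E
```

```text
t: 10.02
tcp_pos: [0.5085, -0.0889, 0.172]
orientation: [0.914, 0.115, 0.116, -0.373]
wrist_force: [0.8, -1.6, -0.4]
finger_gap: 0.0304
grasp_force: 0.0
t: 10.18
tcp_pos: [0.5064, -0.0838, 0.169]
orientation: [0.913, 0.115, 0.113, -0.376]
wrist_force: [0.0, 0.3, -1.4]
finger_gap: 0.0304
grasp_force: 0.0
```

View pics/d2.png

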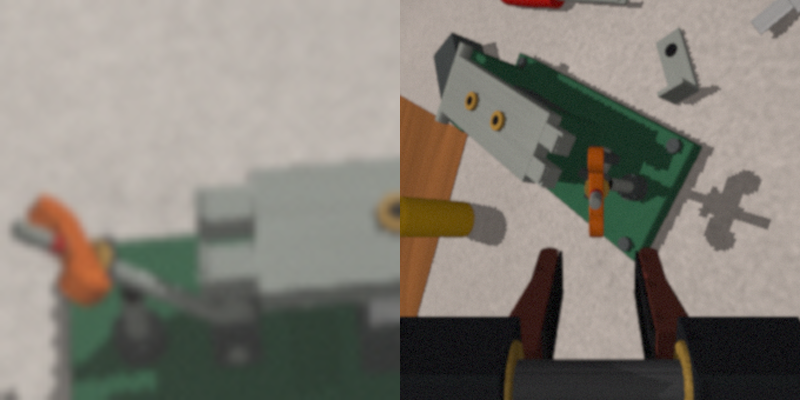

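The bolt lies on the rest, the red band is visible above the nut (60,243 in the left half), and the gripper is clear of everything. Handing in.

```bash
python3 -c "
from cell import env
print(env.job_done())"
```

```text
the job is handed in; nothing more can be done
None
```

I loosened the nut about 0.6 rad until the washer cleared the lips, swung the bolt out and set it on its rest with about 9 N at the gripper (roughly 13 N on the rest). I then let go and handed the job in at about 10 s; the hand-in returned no verdict.

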